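Bar gas change-over: shut the green slide valve, open the red one

ROBOT

A 7-joint arm with a two-finger parallel gripper is mounted at the origin on the work surface. World frame = base frame: x ahead of the robot, y to its left, z up, the work surface at z = 0. Lengths are in m, angles in degrees, forces in N, time in s.
With the tool pointing down it reaches from about 0.425 to 1.025 m from the base axis. Payload 9.4 kg.
Tool frame: the origin (TCP) lies midway between the tips of the shut fingers; the grasp point (between the pads) lies 19 mm behind it; z points along the fingers, y is the line along which they close (so a half turn about z gives the same grasp; the last joint's range is limited). The gripper opens to 93 mm and grips with 3 to 60 N. Pads are 15 mm wide; open, the fingers measure 128 mm over their backs; the gripper's body (75 mm by 188 mm) begins 65 mm behind the grasp point.
Start: joints at [-71.259, 34.337, -0.143, 91.639, 0.103, 54.024, -4.572], TCP at [0.285, 0.667, 0.219] pointing down, gripper open.
Joint ranges: [-147.43, 147.43], [-19.82, 112.94], [-74.19, 73.91], [6.32, 146.72], [-59.91, 239.91], [6.04, 106.73], [-150.56, 150.56]. Speed limits (degrees/s): [127.2, 127.2, 172.46, 172.46, 180, 180, 180].

INTERFACE

Orientations are given as [roll, pitch, yaw] about the fixed x, y, z axes, in that order (R = Rz(yaw) Ry(pitch) Rx(roll)).
In Python, from bench import manip gives the robot as it stands.
- The arm moves only by the shell command python3 -m handwheel 'ROWS'. ROWS is JSON, a list of rows, each a list of 7 numbers: the gripper's target within -1 to 1 (fully open at 1, half-way at 0, shut at -1), then the shift along the tool's x, y, z normalised to -1 to 1, where 1 is 0.5 m, then the turn, a rotation vector about the tool's x, y, z normalised to -1 to 1, where 1 is 6 degrees. In form: [[hand, tx, ty, tz, rx, ry, rz], ...]. A call has 1 to 5 rows; each row shifts and turns the commanded pose from where the row before left it, along the tool's axes as they then stand; what a row does not reach is not made up. A row lasts 1/10 s, in which the tool goes at most 50 mm and 8.59 degrees, less where a joint would pass 70% of its speed; a pose out of reach is approached as far as the arm can. A call with a number of a shift or a turn outside -1 to 1 is refused whole. A call with a gripper value outside its range is refused whole. The fingers move at their own pace and stop on an object; the grip force is fixed at half the most. Time passes only in rows, so rows that do not move let the fingers close. It gives the time, the measured TCP pose, the force, the opening and the grip force at its end, in the units of the state.
- manip.read_state(): the state, without advancing time (a new reading comes with each control period).
- manip.snapshot(name): name is "scene" or "top" or "wrist"; returns a dict with "frame" (400x640x3 uint8, blue, green, red), "K" (3x3 intrinsics, pixels), "xyz" and "rotation" of the camera in the world. Camera axes: x right, y down, z forward; pixel columns grow to the right and rows downward; lengths in m; the calibration is good to about 2 mm. A picture is of the moment at which its call begins. There is no depth.
- manip.hand_in(): hands the job in; it is judged then, once.
The state is a dict: "t": time; "qpos": joint angles; "dq": joint speeds; "joint_efforts": joint torques, N m; "tcp_pos": TCP position; "tcp_rot": TCP orientation; "ft_force": force on the tool from outside, world axes, zero at the start; "moment": the same for the moment, N m; "gripper_width": finger opening in m; "grip_force": force on a finger pad.
Only numpy, scipy, OpenCV 4.12 (cv2) and the standard library are available. Lean on these libraries where they do the work, as an engineer would, in place of code of your own. Each camera call takes 0.05 s, during which the arm holds its last target. There are 200 camera calls.

TASK

The gas bottle on the green valve is empty. First push the green knob fully home to shut that valve, then pull the red knob all the way out to open the reserve. Leave the yellow valve shut, and do not disturb the glass or the coasters.

Things in the scene. Friction and masses are not known exactly. Their poses are not given: they have to be found in the camera images.
- green_knob (a point): Centre of the green knob: a plain cylinder 32 mm in diameter, 28 mm long, lying level on the end of a 12 mm steel rod, 52 mm above the counter; it moves with the knob. Its x axis runs level along the rod into the valve (push-home direction; pull-out is minus x); z is up. The three valves stand side by side in any order, knobs towards the robot, each turned by up to 12 degrees.
- green_valve (a joint): How far the green knob is out, m: 0 fully home (shut), 0.045 fully out (open), hard stops at both ends. Starts out (open). Detents: in the last 7 mm before either end the released knob is drawn to that end by itself and held there; about 6 to 10 N frees it. Around the middle it stays where it is left.
- red_knob (a point): Centre of the red knob: same size, height and axes as the green one. Each knob belongs to a fixed aluminium valve block 90 mm long, 56 mm wide and 78 mm high (92 mm with the gauge on top), whose front face is 38 mm from the knob's centre, on the +x side, when the knob is home.
- red_valve (a joint): How far the red knob is pulled out, m: same range and detents as the green one. Starts home (0).
- yellow_valve (a joint): The same for the third valve, with the yellow knob, which starts home (0) and must stay there.
- glass: Empty straight-sided glass tumbler, 72 mm across and 120 mm high, loose on the counter to one side; origin at the centre of its underside, z up.
- coasters: Stack of three round coasters, 94 mm across and 24 mm high, loose on the counter to one side; origin at the centre of its underside, z up.

How it is judged (in metres and radians):
On the way, in this order (a step that is already met when the one before it is completed fails the run):
1. the green knob is home while the red one is still home (value of joint green_valve below 0.006 m and value of joint red_valve below 0.01 m), for 0.2 s.
2. the red knob is all the way out while the green one is home (value of joint red_valve above 0.039 m and value of joint green_valve below 0.006 m), for 0.2 s.
At the end, for the whole second after the job is handed in: The green knob is home (less than 6 mm out), the red knob is out (more than 39 of 45 mm), the yellow knob is home (less than 6 mm out); the glass stands upright (within 11 degrees) and the glass and the coasters are within 30 mm of where they stood (all of step 2 and value of joint yellow_valve below 0.006 m and distance of each of glass, coasters from where it was at the start of the episode below 0.03 m and angle between glass's own z axis and vertical below 0.2 rad); the robot touches nothing.
It fails at once if the yellow knob is pulled more than 15 mm out (value of joint yellow_valve above 0.015 m).
It fails at once if the glass is shoved more than 30 mm or tipped (distance of glass from where it was at the start of the episode above 0.03 m or angle between glass's own z axis and vertical above 0.4 rad).
It fails at once if the coasters are shoved more than 30 mm (distance of coasters from where it was at the start of the episode above 0.03 m).
It also fails if it takes over 46 s, if anything falls off the work surface, if the arm or the gripper's body presses on something with over 40 N, if the wrist force passes 120 N, or if a joint passes its speed limit or range.

## Working session

There is one attempt and no reset: what is moved stays moved. The work goes in short steps, Python scripts to look and compute and a shell command to move; the robot and the scene stay as the last step left them, time stands still between calls to the robot, and variables do not carry over. Pictures are saved under pics/ and viewed, at most 10 in all, crops included, and the job is handed in when it is done.

```bash
mkdir -p pics
python3 - <<'E'
from bench import manip
import cv2
s=manip.read_state(); print({k:s[k] for k in('t','tcp_pos','tcp_rot','gripper_width','ft_force')})
for n in('scene','top'):
    d=manip.snapshot(n); cv2.imwrite(f'pics/{n}0.png',d['frame']); print(n,d['K'],d['xyz'],d['rotation'])
E
```

```text
{'t': 0.0, 'tcp_pos': array([0.28470226, 0.66624603, 0.21777446]), 'tcp_rot': array([-1.79914036e+02,  7.44879306e-03,  1.56866590e+02]), 'gripper_width': 0.09278352191188154, 'ft_force': array([ 0.2580023 ,  0.05519826, -0.29626997])}
scene [[401.07190409   0.         319.25083229]
 [  0.         401.07190409 204.24568563]
 [  0.           0.           1.        ]] [1.09246059 0.54085533 0.69867245] [-130.11847066    0.74053561  134.7031673 ]
top [[488.48983953   0.         323.53785954]
 [  0.         488.48983953 200.07279048]
 [  0.           0.           1.        ]] [0.46716928 0.00959441 1.55615899] [-175.24866004   -1.08263863  -88.60691834]
```

View pics/scene0.png

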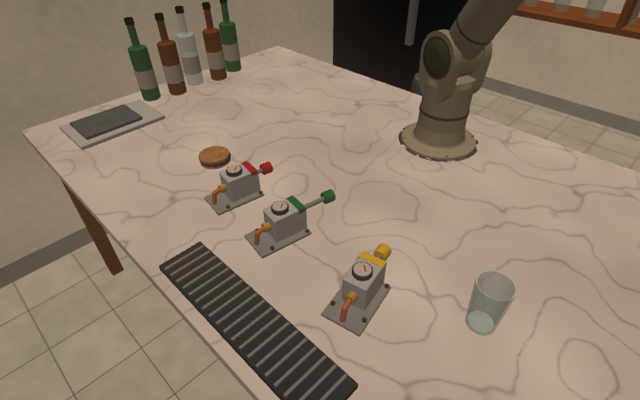

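View pics/top0.png

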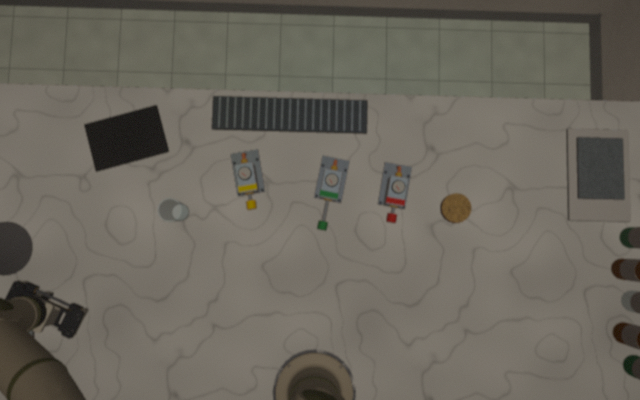

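The top view shows, from left to right, the yellow knob (251,205), the green knob, which is out (323,226), and the red knob (392,217). The glass is at about (174,211) and the coasters at (455,208).

```bash
cat > h.py <<'E'
import cv2, numpy as np
from scipy.spatial.transform import Rotation as R
from bench import manip
def ray(d,uv):
    v=np.linalg.inv(d['K'])@[uv[0],uv[1],1]; return np.array(d['xyz']),R.from_euler('xyz',d['rotation'],degrees=True).as_matrix()@v
def plane(d,uv,z):
    o,v=ray(d,uv); return o+v*(z-o[2])/v[2]
HUE={'green':(50,85),'red':(-6,6),'yellow':(20,32)}
def blobs(f,c,amin=15):
    h=cv2.cvtColor(f,cv2.COLOR_BGR2HSV).astype(int); H=h[...,0]; H=np.where(H>170,H-180,H)
    m=((H>=HUE[c][0])&(H<=HUE[c][1])&(h[...,1]>130)&(h[...,2]>50)).astype(np.uint8)
    n,_,st,ce=cv2.connectedComponentsWithStats(m)
    return [(ce[i].round(1),st[i].tolist()) for i in range(1,n) if st[i][4]>=amin]
E
python3 - <<'E'
from h import *
for n in('top','scene'):
    d=manip.snapshot(n)
    for c in HUE:
        for ce,st in blobs(d['frame'],c):
            print(n,c,ce,st,plane(d,ce,.058).round(4),plane(d,ce,.078).round(4))
E
```

```text
top green [328.8 194. ] [321, 192, 16, 5, 40] [ 0.6116 -0.0314  0.058 ] [ 0.6096 -0.0309  0.078 ]
top green [322.2 224.9] [319, 222, 7, 7, 39] [ 0.5159 -0.0134  0.058 ] [ 0.5153 -0.0131  0.078 ]
top red [394.9 200.8] [386, 197, 19, 8, 88] [ 0.5958 -0.2359  0.058 ] [ 0.5941 -0.2327  0.078 ]
top red [391.2 217.5] [387, 214, 9, 8, 65] [ 0.544  -0.2252  0.058 ] [ 0.5429 -0.222   0.078 ]
top yellow [247.1 187.4] [238, 184, 19, 8, 97] [0.6254 0.2203 0.058 ] [0.6233 0.2175 0.078 ]
top yellow [250.9 204.1] [247, 200, 9, 9, 75] [0.5742 0.2068 0.058 ] [0.5728 0.2042 0.078 ]
scene green [295.1 202.3] [287, 196, 16, 14, 39] [ 0.5942 -0.0487  0.058 ] [ 0.6098 -0.0303  0.078 ]
scene red [249.8 167.6] [242, 161, 16, 15, 97] [ 0.5793 -0.2515  0.058 ] [ 0.5953 -0.2268  0.078 ]
scene red [266.2 167.3] [260, 162, 13, 12, 107] [ 0.5466 -0.2194  0.058 ] [ 0.5637 -0.1957  0.078 ]
scene yellow [376.8 255.1] [359, 244, 32, 25, 329] [0.5927 0.2087 0.058 ] [0.6083 0.2191 0.078 ]
```

```bash
cat >> h.py <<'E'
def go(p):
    s=manip.read_state(); M=R.from_euler('xyz',s['tcp_rot'],degrees=True).as_matrix()
    print('t',s['t'],'tcp',s['tcp_pos'].round(4),'rot',s['tcp_rot'].round(2),'F',s['ft_force'].round(1),'w',round(s['gripper_width'],4),'| shift units',(M.T@(np.array(p)-s['tcp_pos'])/.5).round(4))
E
python3 -m handwheel '[[1,0,0,0,0,0,-0.7],[1,0,0,0,0,0,-0.7],[1,0,0,0,0,0,-0.7],[1,-0.04,-0.07,0,0,0,0],[1,-0.04,-0.07,0,0,0,0]]'
python3 -m handwheel '[[1,-0.04,-0.07,0,0,0,0],[1,-0.04,-0.07,0,0,0,0],[1,-0.04,-0.07,0,0,0,0],[1,-0.04,-0.07,0,0,0,0],[1,-0.04,-0.07,0,0,0,0]]'
python3 -c "
from h import *
go([.515,-.0135,.2])"
```

```text
t: 0.7
tcp_pos: [0.3108, 0.5901, 0.2179]
tcp_rot: [-180.0, -0.0, 169.6]
ft_force: [0.9, -0.1, -0.1]
gripper_width: 0.093
grip_force: 0.0
t: 1.2
tcp_pos: [0.3781, 0.3986, 0.2187]
tcp_rot: [180.0, 0.0, 169.5]
ft_force: [0.7, 0.5, 0.7]
gripper_width: 0.0931
grip_force: 0.0
t 1.2 tcp [0.3781 0.3986 0.2187] rot [1.8000e+02 1.0000e-02 1.6946e+02] F [0.7 0.5 0.7] w 0.0931 | shift units [-0.4199 -0.7602  0.0374]
```

```bash
python3 -m handwheel '[[1,-0.042,-0.076,0,0,0,0],[1,-0.042,-0.076,0,0,0,0],[1,-0.042,-0.076,0,0,0,0],[1,-0.042,-0.076,0,0,0,0],[1,-0.042,-0.076,0,0,0,0]]' >/dev/null
python3 -m handwheel '[[1,-0.042,-0.076,0,0,0,0],[1,-0.042,-0.076,0,0,0,0],[1,-0.042,-0.076,0,0,0,0],[1,-0.042,-0.076,0,0,0,0],[1,0,0,0,0,0,0]]'
python3 - <<'E'
from h import *
go([.515,-.0135,.2])
d=manip.snapshot('wrist'); cv2.imwrite('pics/w1.png',d['frame']); print(d['xyz'],d['rotation'])
for ce,st in blobs(d['frame'],'green'): print(ce,st,plane(d,ce,.052).round(4),plane(d,ce,.06).round(4),plane(d,ce,.078).round(4))
E
```

```text
t: 2.2
tcp_pos: [0.5023, 0.0235, 0.2187]
tcp_rot: [-179.9, 0.1, 169.0]
ft_force: [-0.2, 0.3, -0.5]
gripper_width: 0.0929
grip_force: 0.0
t 2.2 tcp [0.5023 0.0235 0.2187] rot [-1.7989e+02  8.0000e-02  1.6900e+02] F [-0.2  0.3 -0.5] w 0.0929 | shift units [-0.039  -0.0676  0.0376]
[0.41925825 0.0396418  0.38376733] [1.62337471e+02 5.93736109e-02 7.90179517e+01]
[293.9 198.1] [282, 187, 25, 24, 497] [ 0.5171 -0.0136  0.052 ] [ 0.5147 -0.0123  0.06  ] [ 0.5094 -0.0094  0.078 ]
[295.9 279.1] [273, 273, 47, 13, 557] [ 0.6246 -0.0351  0.052 ] [ 0.6197 -0.0333  0.06  ] [ 0.6085 -0.0292  0.078 ]
```

View pics/w1.png

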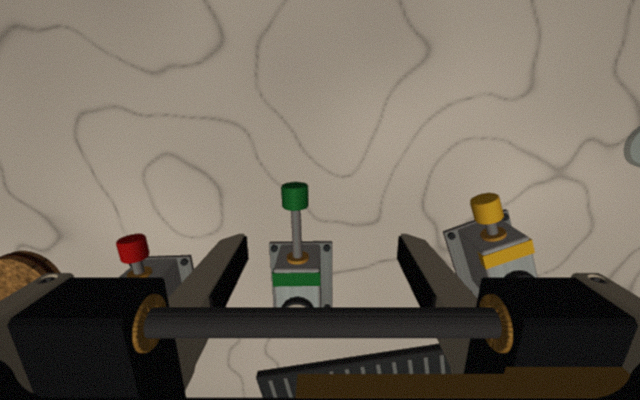

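The wrist view shows the green knob at (294,198) with its rod running straight down the image, so the tool is lined up with it. Red is at (132,248) and yellow at (487,208), both clear of the fingers.

```bash
python3 -m handwheel '[[1,-0.039,-0.068,0,0,0,-0.15],[1,0,0,0.09,0,0,0],[1,0,0,0.09,0,0,0],[1,0,0,0.09,0,0,0],[1,0,0,0.05,0,0,0]]' >/dev/null
python3 -m handwheel '[[1,0,0,0.05,0,0,0],[1,0,0,0,0,0,0],[1,0,0,0,0,0,0]]'
python3 - <<'E'
from h import *
go([.515,-.0135,.033])
d=manip.snapshot('wrist')
for ce,st in blobs(d['frame'],'green'): print(ce,st,plane(d,ce,.06).round(4))
E
```

```text
t: 3.05
tcp_pos: [0.5137, -0.0065, 0.0337]
tcp_rot: [180.0, -0.1, 170.4]
ft_force: [-0.2, -1.2, -0.6]
gripper_width: 0.0931
grip_force: 0.0
t 3.05 tcp [ 0.5137 -0.0065  0.0337] rot [ 1.7999e+02 -7.0000e-02  1.7044e+02] F [-0.2 -1.2 -0.6] w 0.0931 | shift units [-0.005  -0.0133  0.0014]
[311.5 275.2] [286, 251, 53, 50, 2125] [ 0.516  -0.0129  0.06  ]
```

```bash
python3 -m handwheel '[[1,-0.004,-0.013,0,0,0,0],[-1,0,0,0,0,0,0],[-1,0,0,0,0,0,0],[-1,0,0,0,0,0,0],[-1,0,0,0,0,0,0]]'
python3 -m handwheel '[[-1,0,0,0,0,0,0],[-1,0,0,0,0,0,0],[-1,0,0,0,0,0,0],[-1,0,0,0,0,0,0]]'
```

```text
t: 3.6
tcp_pos: [0.5149, -0.0143, 0.0339]
tcp_rot: [180.0, 0.0, 170.4]
ft_force: [-0.9, 0.9, -0.2]
gripper_width: 0.0655
grip_force: 0.0
t: 4.0
tcp_pos: [0.5149, -0.0138, 0.0336]
tcp_rot: [180.0, 0.0, 170.4]
ft_force: [1.2, 16.4, -0.7]
gripper_width: 0.0337
grip_force: 8.5
```

```bash
python3 -m handwheel '[[-1,0,0,0,0,0,0],[-1,0,0,0,0,0,0],[-1,0,0,0,0,0,0]]'
python3 -m handwheel '[[-1,-0.018,0,0,0,0,0],[-1,-0.018,0,0,0,0,0],[-1,0,0,0,0,0,0]]'
```

```text
t: 4.3
tcp_pos: [0.5151, -0.0126, 0.0336]
tcp_rot: [179.9, 0.0, 170.5]
ft_force: [1.3, 6.8, 0.1]
gripper_width: 0.0316
grip_force: 30.0
t: 4.6
tcp_pos: [0.5337, -0.0159, 0.0336]
tcp_rot: [179.9, 0.1, 170.4]
ft_force: [1.0, 5.1, -1.1]
gripper_width: 0.0311
grip_force: 30.0
```

```bash
python3 -m handwheel '[[-1,-0.018,0,0,0,0,0],[-1,-0.018,0,0,0,0,0],[-1,-0.016,0,0,0,0,0],[-1,0,0,0,0,0,0],[-1,0,0,0,0,0,0]]'
```

```text
t: 5.1
tcp_pos: [0.5595, -0.0206, 0.0336]
tcp_rot: [179.9, 0.1, 170.4]
ft_force: [2.5, 5.4, -1.8]
gripper_width: 0.0313
grip_force: 30.0
```

```bash
python3 -m handwheel '[[-1,-0.006,0,0,0,0,0],[-1,0,0,0,0,0,0],[-1,0,0,0,0,0,0],[-1,0,0,0,0,0,0]]'
python3 -m handwheel '[[0.3,0,0,0,0,0,0],[0.3,0,0,0,0,0,0],[0.3,0,0,0,0,0,0],[0.3,0,0,0,0,0,0],[0.5,0,0,0,0,0,0]]'
python3 -m handwheel '[[1,0,0,0,0,0,0],[1,0,0,-0.09,0,0,0],[1,0,0,-0.09,0,0,0],[1,0,0,-0.09,0,0,0],[1,0,0,-0.09,0,0,0]]'
python3 - <<'E'
from h import *
d=manip.snapshot('wrist'); cv2.imwrite('pics/w2.png',d['frame'])
for c in HUE:
  for ce,st in blobs(d['frame'],c): print(c,ce,st,plane(d,ce,.06).round(4),plane(d,ce,.078).round(4))
d=manip.snapshot('top')
for c in HUE:
  for ce,st in blobs(d['frame'],c): print(c,ce,st,plane(d,ce,.06).round(4),plane(d,ce,.078).round(4))
go([.5435,-.2235,.2])
E
```

```text
t: 5.5
tcp_pos: [0.5595, -0.0206, 0.0336]
tcp_rot: [180.0, -0.2, 170.4]
ft_force: [-4.8, 6.5, 5.3]
gripper_width: 0.0312
grip_force: 30.0
t: 6.0
tcp_pos: [0.5613, -0.0225, 0.0336]
tcp_rot: [-180.0, 0.0, 170.3]
ft_force: [-0.5, 0.1, 0.2]
gripper_width: 0.0644
grip_force: 0.0
t: 6.5
tcp_pos: [0.5608, -0.0223, 0.2155]
tcp_rot: [-180.0, -0.0, 170.4]
ft_force: [1.3, -0.3, 0.8]
gripper_width: 0.093
grip_force: 0.0
green [323.5 181. ] [311, 170, 26, 24, 552] [ 0.5588 -0.0204  0.06  ] [ 0.5542 -0.0198  0.078 ]
green [323.6 229.3] [298, 222, 51, 15, 681] [ 0.6165 -0.03    0.06  ] [ 0.6087 -0.0288  0.078 ]
red [146.6 195.1] [130, 181, 34, 29, 782] [ 0.5415 -0.2207  0.06  ] [ 0.5379 -0.2088  0.078 ]
red [144.7 244.3] [117, 235, 57, 17, 757] [ 0.5999 -0.2441  0.06  ] [ 0.593  -0.2309  0.078 ]
red [567.8 241.5] [563, 238, 11, 8, 20] [0.6809 0.2546 0.06  ] [0.6695 0.2399 0.078 ]
red [325.7 267.6] [321, 263, 10, 10, 23] [ 0.6673 -0.036   0.06  ] [ 0.6567 -0.0344  0.078 ]
yellow [528.4 158.7] [510, 143, 36, 32, 869] [0.5715 0.2042 0.06  ] [0.5662 0.1923 0.078 ]
yellow [549.  206.2] [518, 190, 61, 32, 893] [0.6315 0.2298 0.06  ] [0.6228 0.2164 0.078 ]
yellow [322.4 212.3] [320, 211, 6, 4, 16] [ 0.5953 -0.0279  0.06  ] [ 0.5887 -0.0268  0.078 ]
red [394.8 200.7] [386, 197, 19, 8, 89] [ 0.5959 -0.2353  0.06  ] [ 0.5944 -0.2324  0.078 ]
red [391.2 217.5] [387, 214, 9, 8, 65] [ 0.5439 -0.2248  0.06  ] [ 0.5429 -0.222   0.078 ]
yellow [247.1 187.4] [238, 184, 20, 8, 99] [0.6252 0.22   0.06  ] [0.6233 0.2175 0.078 ]
yellow [250.9 204.1] [247, 200, 9, 9, 75] [0.5741 0.2065 0.06  ] [0.5728 0.2042 0.078 ]
t 6.6 tcp [ 0.564  -0.0223  0.2194] rot [179.89   0.53 170.33] F [ 0.1 -0.  -1. ] w 0.093 | shift units [-0.0269 -0.4036  0.0382]
```

View pics/w2.png

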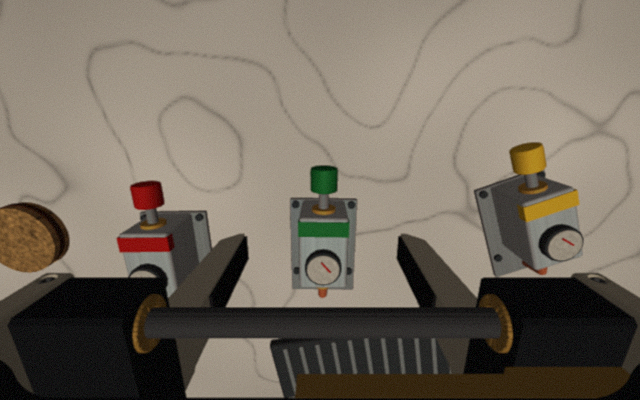

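The green knob now sits home: its gap to the block matches the home red and yellow ones. Red is at (147,195). The coasters at (30,238) are clear of the finger span.

```bash
python3 -m handwheel '[[1,-0.003,-0.08,0,0,0,0],[1,-0.006,-0.08,0,0,0,0],[1,-0.006,-0.08,0,0,0,0],[1,-0.006,-0.08,0,0,0,0],[1,-0.006,-0.08,0,0,0,0]]' >/dev/null
python3 -m handwheel '[[1,0,0,0,0,0,0],[1,0,0,0,0,0,0]]' >/dev/null
python3 - <<'E'
from h import *
d=manip.snapshot('wrist')
for ce,st in blobs(d['frame'],'red'): print(ce,st,plane(d,ce,.052).round(4),plane(d,ce,.06).round(4),plane(d,ce,.078).round(4))
go([.543,-.2225,.033])
E
```

```text
[319.5 184.6] [307, 171, 26, 29, 698] [ 0.543  -0.2259  0.052 ] [ 0.5409 -0.2255  0.06  ] [ 0.5362 -0.2245  0.078 ]
[319.9 234.6] [295, 227, 52, 16, 739] [ 0.6044 -0.2362  0.052 ] [ 0.6008 -0.2355  0.06  ] [ 0.5927 -0.234   0.078 ]
[510.  257.3] [507, 253, 7, 10, 21] [ 0.6744 -0.01    0.052 ] [ 0.6691 -0.0149  0.06  ] [ 0.6571 -0.0258  0.078 ]
[323.7 272.7] [319, 268, 10, 10, 27] [ 0.6567 -0.2404  0.052 ] [ 0.6518 -0.2396  0.06  ] [ 0.6408 -0.2379  0.078 ]
t 7.35 tcp [ 0.5408 -0.221   0.213 ] rot [ 1.7997e+02 -4.0000e-02  1.7036e+02] F [ 0.6  0.2 -0.3] w 0.0932 | shift units [-0.0051 -0.0024  0.3601]
```

```bash
python3 -m handwheel '[[1,-0.004,-0.008,0.08,0,0,0],[1,0,0,0.09,0,0,0],[1,0,0,0.09,0,0,0],[1,0,0,0.06,0,0,0],[1,0,0,0.04,0,0,0]]' >/dev/null
python3 -m handwheel '[[1,0,0,0,0,0,0],[1,0,0,0,0,0,0]]'
python3 - <<'E'
from h import *
d=manip.snapshot('wrist')
for ce,st in blobs(d['frame'],'red',200): print(ce,st,plane(d,ce,.06).round(4))
go([.542,-.2255,.033])
E
```

```text
t: 8.05
tcp_pos: [0.5426, -0.2246, 0.0337]
tcp_rot: [180.0, -0.0, 170.5]
ft_force: [0.4, -0.6, 0.5]
gripper_width: 0.0928
grip_force: 0.0
[320.2 264. ] [292, 231, 57, 68, 3398] [ 0.539  -0.2252  0.06  ]
[314.5 368.8] [267, 353, 110, 34, 1961] [ 0.6087 -0.2405  0.06  ]
t 8.1 tcp [ 0.543  -0.2251  0.0345] rot [1.7999e+02 5.0000e-02 1.7044e+02] F [ 0.3 -0.3  0.9] w 0.0929 | shift units [ 0.0019 -0.0012  0.0029]
```

```bash
python3 -m handwheel '[[-1,0,0,0,0,0,0],[-1,0,0,0,0,0,0],[-1,0,0,0,0,0,0],[-1,0,0,0,0,0,0],[-1,0,0,0,0,0,0]]' >/dev/null
python3 -m handwheel '[[-1,0,0,0,0,0,0],[-1,0,0,0,0,0,0],[-1,0,0,0,0,0,0],[-1,0,0,0,0,0,0],[-1,0,0,0,0,0,0]]'
python3 -m handwheel '[[-1,0.006,0,0,0,0,0],[-1,0.01,0,0,0,0,0],[-1,0.014,0,0,0,0,0],[-1,0.014,0,0,0,0,0],[-1,0.014,0,0,0,0,0]]'
python3 -m handwheel '[[-1,0.014,0,0,0,0,0],[-1,0.014,0,0,0,0,0],[-1,0.01,0,0,0,0,0],[-1,0,0,0,0,0,0],[-1,0,0,0,0,0,0]]'
```

```text
t: 9.1
tcp_pos: [0.5423, -0.2257, 0.0336]
tcp_rot: [180.0, -0.0, 170.4]
ft_force: [0.1, 1.0, 0.1]
gripper_width: 0.0309
grip_force: 30.0
t: 9.6
tcp_pos: [0.5146, -0.2214, 0.0336]
tcp_rot: [-180.0, 0.1, 170.4]
ft_force: [2.7, -1.0, -3.9]
gripper_width: 0.0313
grip_force: 30.0
t: 10.1
tcp_pos: [0.4978, -0.2187, 0.0337]
tcp_rot: [-180.0, 0.3, 170.4]
ft_force: [9.1, -2.7, -11.8]
gripper_width: 0.0313
grip_force: 30.0
```

```bash
python3 -m handwheel '[[-1,0,0,0,0,0,0],[0.3,0,0,0,0,0,0],[0.3,0,0,0,0,0,0],[0.3,0,0,0,0,0,0],[0.5,0,0,0,0,0,0]]'
python3 -m handwheel '[[1,0,0,0,0,0,0],[1,0,0,-0.09,0,0,0],[1,0,0,-0.09,0,0,0],[1,0,0,-0.09,0,0,0],[1,0,0,-0.09,0,0,0]]' >/dev/null
python3 -m handwheel '[[1,0,0,0,0,0,0],[1,0,0,0,0,0,0]]'
python3 - <<'E'
from h import *
d=manip.snapshot('wrist'); cv2.imwrite('pics/w3.png',d['frame'])
for c in HUE:
  for ce,st in blobs(d['frame'],c,100): print(c,ce,plane(d,ce,.06).round(4),plane(d,ce,.078).round(4))
E
```

```text
t: 10.6
tcp_pos: [0.4944, -0.2177, 0.0337]
tcp_rot: [180.0, -0.0, 170.4]
ft_force: [0.7, -0.3, -0.6]
gripper_width: 0.0588
grip_force: 0.0
t: 11.3
tcp_pos: [0.4952, -0.2179, 0.2146]
tcp_rot: [-180.0, 0.1, 170.4]
ft_force: [0.4, 0.3, -0.5]
gripper_width: 0.0932
grip_force: 0.0
green [500.  208.2] [ 0.5589 -0.0219  0.06  ] [ 0.5506 -0.0321  0.078 ]
green [501.3 255. ] [ 0.6203 -0.0195  0.06  ] [ 0.6085 -0.0299  0.078 ]
red [321.9 183.9] [ 0.4963 -0.2185  0.06  ] [ 0.4916 -0.2177  0.078 ]
red [322.6 269.2] [ 0.6034 -0.2358  0.06  ] [ 0.5926 -0.234   0.078 ]
```

View pics/w3.png

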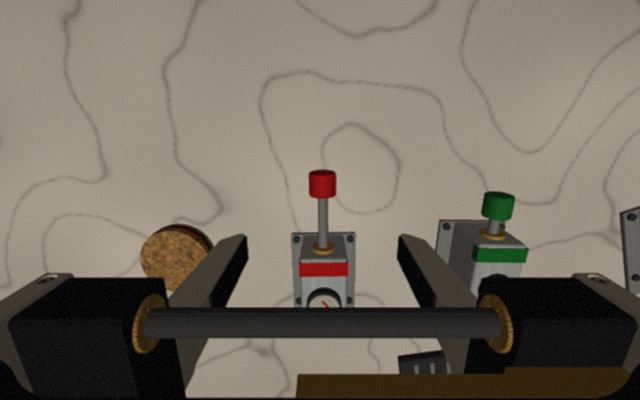

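The red knob (322,184) is fully out, 45 mm from where it started. The green knob (498,206) is home, and the gripper is clear of everything.

```bash
python3 -c "
from bench import manip
print(manip.hand_in())"
```

```text
the job is handed in; nothing more can be done
None
```

I pushed the green knob home, then pulled the red knob fully out (45 mm by the wrist camera); nothing came near the yellow valve, glass or coasters, and I handed the job in at about 11.4 s, with no verdict returned.

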